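# Thread the locating shaft through a three-lug bracket

### The arm

A 6-joint arm with a two-finger parallel gripper is mounted at the origin on the work surface. World frame = base frame: x ahead of the robot, y to its left, z up, the work surface at z = 0. Lengths are in m, angles in degrees, forces in N, time in s.
With the tool pointing down it reaches from about 0.25 to 0.775 m from the base axis. Payload 4 kg.
Tool frame: the origin (TCP) lies on the centre line of the jaws, within the pads' length; the fingertips stand 22 mm ahead of it and the grasp point (between the pads) lies 3 mm ahead of it (nose_length is the distance from the TCP to the fingertips, in m); z points along the fingers, y is the line along which they close (so a half turn about z gives the same grasp; the last joint's range is limited). The gripper opens to 85 mm and grips with 20 to 120 N. Pads are 22 mm wide; open, the fingers measure 114 mm over their backs; the gripper's body (76 mm by 85 mm) begins 54 mm behind the grasp point. The pads swing forward as they close: fully open they stand 13 mm farther back than shut.
Start: joints at [63.192, 4.996, 78.535, -0, 96.463, -5.907], TCP at [0.196, 0.514, 0.253] pointing down, gripper open.
Joint ranges: [-177.83, 177.83], [-43.37, 116.18], [15.69, 146.23], [-61.86, 241.86], [9.47, 152.12], [-147.06, 147.06]. Speed limits (degrees/s): [159.86, 159.86, 180, 180, 180, 180].

### API

Orientations are given as a 3x3 rotation matrix whose columns are the frame's x, y, z axes.
In Python, from rig import state, camera, hand_in, nose_length gives the robot as it stands.
- The arm moves only by the tool move_arm, never from a script. Its argument "deltas" is a list of rows, each a list of 2 entries, a list of its own where there are three numbers: the shift along the world's x, y, z as a fraction of full scale, then the turn, a rotation vector about the world's x, y, z as a fraction of full scale. In form: [[[dx, dy, dz], [ax, ay, az]], ...]. A call has 1 to 20 rows; each row shifts and turns the commanded pose from where the row before left it; what a row does not reach is not made up. Full scale, the value 1, is 0.025 m for a shift and 0.08 rad for a turn. A row lasts 1/12 s, in which the tool goes at most 41.7 mm and 7.16 degrees, less where a joint would pass 70% of its speed; a pose out of reach is approached as far as the arm can. A call with a number of a shift or a turn outside -1 to 1 is refused whole. A call with a gripper value outside its range is refused whole. "claw" is the closure, from 0 (fully open) to 1 (shut), set as the call begins (left out, the last holds). The fingers move at their own pace and stop on an object; "squeeze" is the grip in N (left out, the last holds). Time passes only in rows, so rows that do not move let the fingers close. It gives the time, the measured TCP pose, the force, the opening and the grip force at its end, in the units of the state.
- state(): the state, without advancing time (a new reading comes with each control period).
- camera(name): name is "side" or "top" or "wrist"; returns a dict with "image" (480x640x3 uint8, blue, green, red), "z_map" (480x640 float32, m along the optical axis (not along the pixel's ray), 0 where there is no reading), "intrinsics" (3x3 intrinsics, pixels), "position" and "orientation" of the camera in the world. Camera axes: x right, y up, looking along -z (the intrinsics and any distortion apply to the point x, -y, -z); pixel columns grow to the right and rows downward; lengths in m; the calibration is good to about 2 mm. A picture is of the moment at which its call begins.
- hand_in(): hands the job in; it is judged then, once.
The state is a dict: "t": time; "qpos": joint angles; "joint_vel": joint speeds; "tau": joint torques, N m; "ee_pos": TCP position; "ee_rot": TCP orientation; "ft_force": force on the tool from outside, world axes, zero at the start; "torque": the same for the moment, N m; "gripper_width": opening from 0.0 (shut) to 1.0 (fully open); "grasp_force": force on a finger pad.
Only numpy, scipy, OpenCV 4.12 (cv2) and the standard library are available. Lean on these libraries where they do the work, as an engineer would, in place of code of your own. Each camera call takes 0.05 s, during which the arm holds its last target. There are 200 camera calls.

### The job

Take the steel locating shaft with the red handle from its yellow cradle and slide it, nose first, through all three lugs of the bracket on the blue plate, entering at the green lug, until its collar sits fully home against the green lug. Gripped by its middle it goes in only part of the way, so you will need to leave it resting in the lugs and take it again further back. Let go of it at the end, and leave the spray can, the wire brush and the aluminium flange where they are.

Things in the scene. Friction and masses are not known exactly. Their poses are not given: they have to be found in the camera images.
- shaft_mid (a point): Loose level steel shaft, 0.4 kg: from the tail a red handle 45 mm long, 24 mm across; a dark collar 10 mm thick, 32 mm across; then 137 mm of bright shaft 20 mm across, its last 14 mm tapering to a blunt nose 10 mm across. This point: on its axis, 50 mm ahead of the collar's front face, its balance point to about 5 mm. x axis along the shaft to the nose; it may be rolled about it.
- shaft_nose (a point): Centre of the nose's tip, on the shaft's axis 87 mm ahead of shaft_mid. Same axes.
- shaft_collar (a point): Centre of the collar's front face (the shoulder that seats on lug 1), on the axis 50 mm behind shaft_mid. Same axes.
- shaft_handle (a point): Middle of the red handle, on the axis 82.5 mm behind shaft_mid, same axes. Left in lugs 1 and 2 only, the shaft tips by up to 2 degrees and the handle hangs up to 5 mm low; it then stays there.
- cradle: Fixed yellow cradle, grey base 200 x 90 x 10 mm. Origin on the table below shaft_mid (+-2 mm), x along the shaft to its nose, z up. Shaft axis 60 mm up, in two V rests (12 mm thick, tops 62 mm up) at x = 58 and -38 mm; free to grip from above between them. Cheeks 80 mm high stand 5 mm beside the handle, x = -104 to -64 mm: no grip there. The shaft lifts straight up.
- lug1_mouth (a point): Bore centre at the entry face of the green lug 1, 80 mm above the table. x level along the bores, the way to push; z up. Fixed bracket: three lugs 12 mm thick, 60 wide, tops 25 mm above the bore axis, entry faces at x = 0, 50, 100 mm (lugs 2, 3 bare steel), on a blue plate 15 mm high, 110 wide, x = -32 to 144. Bores 22 mm across, 2 mm wider than the shaft, lightly chamfered.
- lug3_exit (a point): Centre of the bore at the far face of lug 3, 112 mm along x from lug1_mouth. Same axes.
- spray_can_mid (a point): Bystander: standing spray can, 58 mm across, 130 mm high, green label. The point is half-way up its axis.
- wire_brush_mid (a point): Bystander: hand brush lying on the table. The point is near the middle of it, 12 mm above the table.
- flange_mid (a point): Bystander: flat aluminium ring, 90 mm across, 18 mm thick, lying on the table. The point is its centre, half-way up.
Things that resemble listed ones, but are neither listed nor needed, are in the scene too. There is more than one size of the part that bears shaft_mid; the job needs the largest.

How it is judged (in metres and radians):
On the way, in this order (a step that is already met when the one before it is completed fails the run):
1. the shaft is lifted out of the cradle (height (world z) of shaft_mid above 0.085 m), for 0.1 s.
2. the nose is inside or past the second lug, the shaft in line with the bores (x of shaft_nose in the frame of lug1_mouth above 0.055 m and angle between the x axis of shaft_mid and the x axis of lug1_mouth, either way round below 0.1 rad and y of shaft_nose in the frame of lug1_mouth between -0.008 and 0.008 m and z of shaft_nose in the frame of lug1_mouth between -0.008 and 0.008 m), for 0.1 s.
At the end, for the whole second after the job is handed in: The shaft runs through all three lugs in line with the bores (within 0.05 rad), its nose out of lug 3 by more than 20 mm, the centre of its collar's front face within 4 mm of the centre of lug 1's mouth (collar home), and it is let go and stays there (distance between shaft_collar and lug1_mouth below 0.004 m and x of shaft_nose in the frame of lug3_exit above 0.02 m and angle between the x axis of shaft_mid and the x axis of lug1_mouth, either way round below 0.05 rad); the robot touches nothing.
It fails at once if the spray can is moved more than 30 mm or knocked over (distance of spray_can_mid from where it was at the start of the episode above 0.03 m).
It fails at once if the wire brush is moved more than 30 mm (distance of wire_brush_mid from where it was at the start of the episode above 0.03 m).
It fails at once if the flange is moved more than 30 mm (distance of flange_mid from where it was at the start of the episode above 0.03 m).
It also fails if it takes over 54 s, if anything falls off the work surface, if the arm or the gripper's body presses on something with over 40 N, if the wrist force passes 120 N, or if a joint passes its speed limit or range.

## Working session

There is one attempt and no reset: what is moved stays moved. The work goes in short steps, Python scripts to look and compute and a tool call to move; the robot and the scene stay as the last step left them, time stands still between calls to the robot, and variables do not carry over. Pictures are saved under pics/ and viewed, at most 10 in all, crops included, and the job is handed in when it is done.

Besides the shell and the picture viewer there is one more tool, called in YAML: its name, and indented under it one key for each argument. move_arm: Moves the arm, as the interface text tells. Its arguments: {"type":"object","properties":{"deltas":{"type":"array"},"claw":{"type":"number"},"squeeze":{"type":"number"}},"required":["deltas"]}

```bash
mkdir -p pics; cat > h.py <<'E'
import numpy as np, cv2
from rig import state, camera, hand_in, nose_length
def cloud(c):
    K=c["intrinsics"];z=c["z_map"];v,u=np.mgrid[:480,:640]
    p=np.stack([(u-K[0,2])/K[0,0]*z,-(v-K[1,2])/K[1,1]*z,-z],-1)
    P=p@np.array(c["orientation"]).T+np.array(c["position"]); P[z==0]=np.nan
    return P
E
python3 - <<'E'
from h import *
for n in ("top","side"):
    c=camera(n); cv2.imwrite(f"pics/{n}.png",c["image"]); np.savez(f"{n}.npz",**c)
    print(n,c["position"],np.round(c["orientation"],3).tolist(),c["intrinsics"].tolist())
s=state();print(s["ee_pos"],s["ee_rot"],s["t"],nose_length)
E
```

```text
top [ 0.41983539 -0.04579773  1.15547264] [[-0.022, 0.992, -0.123], [-1.0, -0.02, 0.021], [0.018, 0.124, 0.992]] [[572.9618395330185, 0.0, 323.6561995325788], [0.0, 572.9618395330185, 233.8191292398197], [0.0, 0.0, 1.0]]
side [-0.00547949 -0.65558233  0.95820024] [[0.739, 0.497, -0.455], [-0.674, 0.543, -0.501], [-0.002, 0.676, 0.737]] [[539.7319693258535, 0.0, 311.77485834457013], [0.0, 539.7319693258535, 234.68222670580158], [0.0, 0.0, 1.0]]
[0.19606137 0.51342933 0.25222783] [[-9.34179224e-01  3.56802962e-01 -9.08244389e-04]
 [ 3.56804063e-01  9.34177465e-01 -1.82360289e-03]
 [ 1.97794527e-04 -2.02763722e-03 -9.99997925e-01]] 0.1 0.022
```

View pics/top.png

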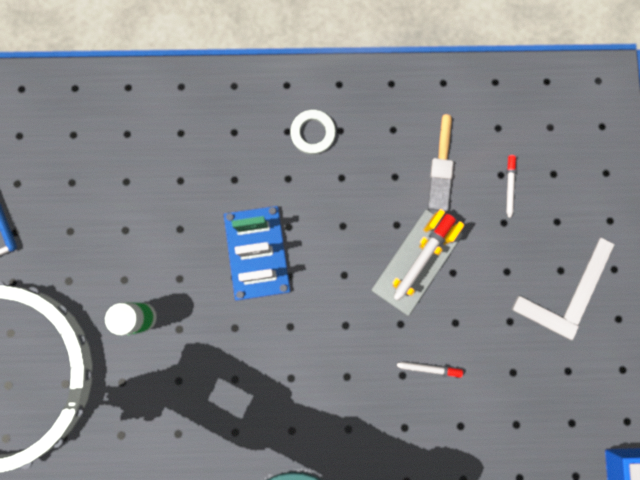

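View pics/side.png

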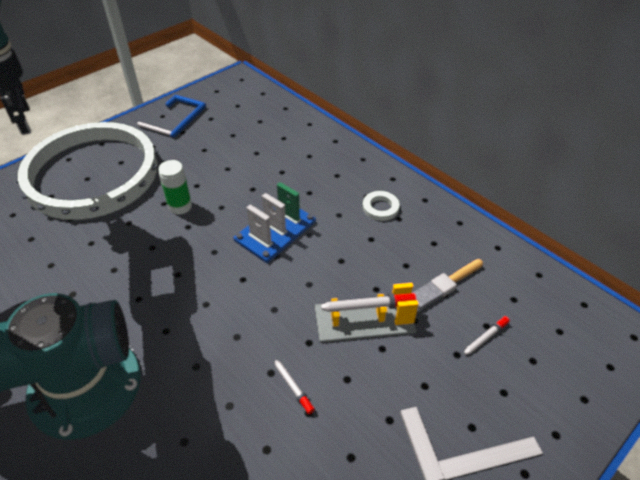

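The top view shows the large shaft in the cradle, with its nose at about (399,296) and its handle at about (445,225). The bracket's green lug is at (249,223) and lug 3 at (256,275), so the push is towards the robot. The side view confirms this layout, and the small red-handled shafts are decoys.

```bash
cat > m.py <<'E'
from h import *
def blob(P,img,center,r,zlo,zhi):
    d=np.hypot(P[...,0]-center[0],P[...,1]-center[1])
    return (d<r)&(P[...,2]>zlo)&(P[...,2]<zhi)
for n in ("top","side"):
    c=dict(np.load(n+".npz")); P=cloud(c); I=c["image"].astype(int); hsv=cv2.cvtColor(c["image"],cv2.COLOR_BGR2HSV).astype(int)
    print(n)
    if n=="top": print(P[296,399],P[225,445],P[223,249],P[275,256], P[132,300])
    m=blob(P,I,(0.38,-0.22),0.2,0.045,0.085)&(hsv[...,1]<70)&(hsv[...,2]>110)
    q=P[m]; 
    cx=np.array([0.37,-0.23]); 
    q=q[np.abs(q[:,1]-(-0.23))<0.09]
    if len(q)>20:
        o=np.median(q,0); 
        for _ in range(4):
            u,s,v=np.linalg.svd(q[:,:2]-q[:,:2].mean(0)); d=v[0]; d=d*np.sign(-d[0])
            nn=np.array([-d[1],d[0]]); e=(q[:,:2]-q[:,:2].mean(0))@nn; q=q[np.abs(e)<0.014]
        t=(q[:,:2])@d
        print(" shaft",len(q),"mean",q.mean(0),"dir",d,"yaw",np.degrees(np.arctan2(d[1],d[0])),"noseend",t.max()*d+(q[:,:2].mean(0)@nn)*nn,"tmin",np.ptp(t),"z",np.percentile(q[:,2],[50,90,98]))
    red=((hsv[...,0]<8)|(hsv[...,0]>172))&(hsv[...,1]>140)&blob(P,I,(0.45,-0.27),0.12,0.04,0.09)
    q=P[red]; print(" red",len(q),q.mean(0),q.max(0),np.percentile(q[:,2],[50,95])) if len(q) else 0
    tops=blob(P,I,(0.42,0.08),0.13,0.095,0.112)
    k,l,st,ce=cv2.connectedComponentsWithStats(tops.astype(np.uint8))
    for i in range(1,k):
        if st[i,4]<15: continue
        q=P[l==i]; r=cv2.minAreaRect((q[:,:2]*1000).astype(np.float32)); print(" top",st[i],q.mean(0),I[l==i].mean(0).round(),r)
    bl=(hsv[...,0]>100)&(hsv[...,0]<130)&(hsv[...,1]>130)&blob(P,I,(0.42,0.08),0.16,0.005,0.025)
    q=P[bl]; print(" plate",len(q),np.median(q[:,2]),cv2.minAreaRect((q[:,:2]*1000).astype(np.float32)))
    g=blob(P,I,(0.37,-0.23),0.16,0.006,0.016)&(hsv[...,1]<80)
    q=P[g]; print(" base",len(q),cv2.minAreaRect((q[:,:2]*1000).astype(np.float32)))
E
python3 m.py
```

```text
top
[ 0.43350855 -0.20812441  0.07201703] [ 0.56675659 -0.30169026  0.07235468] [0.57379033 0.06980041 0.10162993] [0.47693383 0.05708523 0.10703049] [ 0.77843315 -0.02589398 -0.00308634]
 shaft 784 mean [ 0.49086989 -0.24603165  0.06866739] dir [-0.81789928  0.57536143] yaw 144.87505299046904 noseend [ 0.42921496 -0.20265972] tmin 0.14655023982811044 z [0.06880696 0.07283132 0.07637624]
 red 126 [ 0.55743165 -0.29469788  0.07015522] [ 0.5679106  -0.28206131  0.07952486] [0.07056324 0.07455962]
 top [235 242  33  12 235] [0.52744173 0.06588032 0.10540173] [242. 240. 241.] ((527.9450073242188, 65.7781753540039), (12.596131324768066, 60.05509567260742), 7.656639575958252)
 top [239 269  33  12 227] [0.47809981 0.05888473 0.1055098 ] [244. 243. 244.] ((478.3920593261719, 59.5267448425293), (12.339649200439453, 59.99843978881836), 7.431310653686523)
 plate 2425 0.015730578166673448 ((511.0802917480469, 63.46390151977539), (141.98622131347656, 109.6317367553711), 7.248326778411865)
 base 2400 ((370.2032165527344, -228.85191345214844), (295.9042663574219, 313.5348205566406), 30.10584449768
[... 227 characters left out ...]
451567 -0.29839043  0.07047718] [ 0.56640354 -0.28715076  0.07524516] [0.07115634 0.07437292]
 top [262 193  23  18 173] [0.52586489 0.0617013  0.10333552] [164. 165. 169.] ((527.179443359375, 65.4567642211914), (16.84583854675293, 62.27804946899414), 7.034565448760986)
 top [246 205  24  18 177] [0.47633672 0.05533363 0.10347016] [167. 168. 172.] ((477.3988952636719, 57.507171630859375), (15.815085411071777, 63.624629974365234), 7.15505838394165)
 plate 1003 0.015128079966106545 ((502.99444580078125, 60.174259185791016), (130.68386840820312, 112.09671020507812), 7.392486095428467)
 base 1948 ((367.7156982421875, -232.302001953125), (233.04579162597656, 297.1781311035156), 37.30378723144531)
```

move_arm:
  deltas:
    - [[0.372,-0.933,0],[0,0,-0.095]]
    - [[0.372,-0.933,0],[0,0,-0.095]]
    - [[0.372,-0.933,0],[0,0,-0.095]]
    - [[0.372,-0.933,0],[0,0,-0.095]]
    - [[0.372,-0.933,0],[0,0,-0.095]]
    - [[0.372,-0.933,0],[0,0,-0.095]]
    - [[0.372,-0.933,0],[0,0,-0.095]]
    - [[0.372,-0.933,0],[0,0,-0.095]]
    - [[0.372,-0.933,0],[0,0,-0.095]]
    - [[0.372,-0.933,0],[0,0,-0.095]]
    - [[0.372,-0.933,0],[0,0,-0.095]]
    - [[0.372,-0.933,0],[0,0,-0.095]]
    - [[0.372,-0.933,0],[0,0,-0.095]]
    - [[0.372,-0.933,0],[0,0,-0.095]]
    - [[0.372,-0.933,0],[0,0,-0.095]]
    - [[0.372,-0.933,0],[0,0,-0.095]]
    - [[0.372,-0.933,0],[0,0,-0.095]]
    - [[0.372,-0.933,0],[0,0,-0.095]]
    - [[0.372,-0.933,0],[0,0,-0.095]]
    - [[0.372,-0.933,0],[0,0,-0.095]]
  claw: 0

```text
t: 1.77
ee_pos: [0.3822, 0.0461, 0.2529]
ee_rot: [[-0.869, 0.495, -0.001], [0.495, 0.869, 0.0], [0.001, -0.0, -1.0]]
ft_force: [1.0, -0.4, 1.1]
gripper_width: 1.001
grasp_force: 0.0
```

```bash
python3 - <<'E'
from h import *
# wrist view while near the bracket
c=camera("wrist"); cv2.imwrite("pics/w1.png",c["image"]); np.savez("w1.npz",**c)
print(c["position"],np.round(c["orientation"],2).tolist(),c["intrinsics"].tolist()); P=cloud(c)
s=state();print(s["t"],s["ee_pos"],s["ee_rot"].round(3) if hasattr(s["ee_rot"],'round') else s["ee_rot"])
tops=(P[...,2]>.095)&(P[...,2]<.115)
k,l,st,ce=cv2.connectedComponentsWithStats(tops.astype(np.uint8))
for i in range(1,k):
    if st[i,4]>60: q=P[l==i]; print(st[i],np.median(q,0),c["image"][l==i].mean(0).round(),cv2.minAreaRect((q[:,:2]*1000).astype(np.float32)))
E
```

```text
[0.31889043 0.0819518  0.37232545] [[0.49, -0.83, -0.25], [0.87, 0.47, 0.14], [0.0, -0.28, 0.96]] [[431.34489027460575, 0.0, 324.0337144674104], [0.0, 431.34489027460575, 243.46696679987477], [0.0, 0.0, 1.0]]
1.8167 [0.38361256 0.04263612 0.25268015] [[-0.867  0.498  0.   ]
 [ 0.498  0.867 -0.004]
 [-0.002 -0.003 -1.   ]]
[ 368  306   82   64 1869] [0.47616776 0.06024099 0.10351938] [215. 213. 217.] ((478.2284240722656, 59.37554931640625), (13.644593238830566, 60.25571060180664), 7.415197372436523)
[ 406  370   55   48 1156] [0.52609268 0.05557129 0.10348934] [202. 200. 205.] ((529.0054931640625, 56.13062286376953), (13.841363906860352, 40.600337982177734), 7.939028739929199)
[442 424  33  34 349] [0.57442322 0.05112962 0.10028623] [70. 87. 53.] ((573.6361694335938, 55.8927116394043), (7.271022796630859, 29.979934692382812), 19.602706909179688)
```

View pics/w1.png

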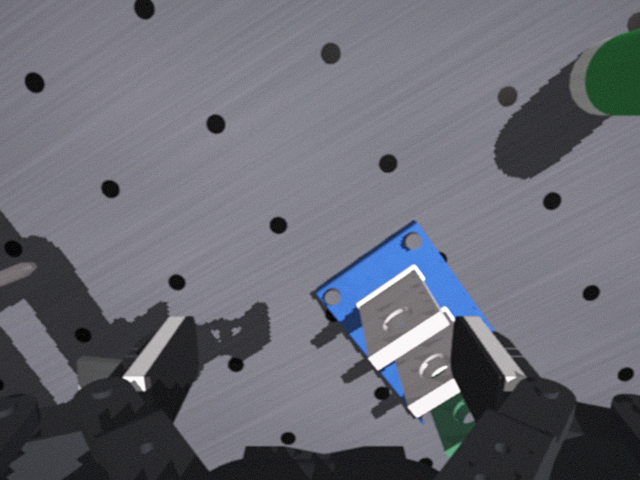

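The wrist view shows lug 3's top at (400,300). It agrees with the top camera to 0.5 mm, giving a lug 3 centre of (0.478, 0.0594). I'll continue to the shaft.

move_arm:
  deltas:
    - [[0.372,-0.933,-0.15],[0,0,-0.095]]
    - [[0.372,-0.933,-0.15],[0,0,-0.095]]
    - [[0.372,-0.933,-0.15],[0,0,-0.095]]
    - [[0.372,-0.933,-0.15],[0,0,-0.095]]
    - [[0.372,-0.933,-0.15],[0,0,-0.095]]
    - [[0.372,-0.933,-0.15],[0,0,-0.095]]
    - [[0.372,-0.933,-0.15],[0,0,-0.095]]
    - [[0.372,-0.933,-0.15],[0,0,-0.095]]
    - [[0.372,-0.933,-0.15],[0,0,-0.095]]
    - [[0.372,-0.933,-0.15],[0,0,-0.095]]
    - [[0.372,-0.933,-0.15],[0,0,-0.095]]
    - [[0.372,-0.933,-0.15],[0,0,-0.095]]
    - [[0.372,-0.933,-0.15],[0,0,-0.095]]
    - [[0,0,0],[0,0,0]]
    - [[0,0,0],[0,0,0]]

```text
t: 3.07
ee_pos: [0.5028, -0.2563, 0.2031]
ee_rot: [[-0.816, 0.579, -0.002], [0.579, 0.816, 0.002], [0.003, 0.0, -1.0]]
ft_force: [-1.1, 0.1, -0.4]
gripper_width: 0.998
grasp_force: 0.0
```

```bash
python3 - <<'E'
from h import *
c=camera("wrist"); cv2.imwrite("pics/w2.png",c["image"]); np.savez("w2.npz",**c)
P=cloud(c); s=state();print(s["t"],s["ee_pos"],np.round(s["ee_rot"],4).tolist(),s["qpos"])
hsv=cv2.cvtColor(c["image"],cv2.COLOR_BGR2HSV).astype(int)
d=np.array([-.816,.578]);n=np.array([-d[1],d[0]])
a=(P[...,:2]-[.499,-.253])@d; b=(P[...,:2]-[.499,-.253])@n
m=(np.abs(b)<.014)&(a>-.048)&(a<.1)&(P[...,2]>.06)&(P[...,2]<.08)&(hsv[...,1]<70)
# ridge: per slice, mean lateral position of points & height
for lo in np.arange(-.05,.095,.01):
    k=m&(a>=lo)&(a<lo+.01)
    if k.sum()>8: print(round(lo,3),k.sum(),np.round(np.percentile(b[k],[2,50,98])*1e3,1),np.round(np.percentile(P[...,2][k],[50,90])*1e3,1))
print("nose a max",np.percentile(a[m],99.8))
E
```

```text
3.1167 [ 0.50278982 -0.25555784  0.20370181] [[-0.8162, 0.5778, -0.0016], [0.5778, 0.8162, 0.0017], [0.0023, 0.0005, -1.0]] [-3.27209833e+01  7.70487160e+00  8.11904267e+01  3.37207387e-02
  9.12373878e+01 -8.74243554e+01]
-0.05 338 [-9.   0.8  9.9] [67.2 68.8]
-0.04 425 [-8.3  0.8  9.8] [67.4 68.8]
-0.03 441 [-8.3  0.8  9.7] [67.3 68.8]
-0.02 474 [-8.7  0.8  9.7] [67.3 68.7]
-0.01 489 [-9.3  0.2  9.6] [67.3 68.8]
0.0 488 [-9.2  0.2  9.4] [67.3 68.9]
0.01 521 [-9.   0.2  9.4] [67.2 68.9]
0.02 536 [-9.6  0.2  9.5] [67.3 69. ]
0.03 555 [-9.5  0.2  9.7] [67.3 68.9]
0.04 571 [-9.4  0.2  9.7] [67.2 68.8]
0.05 577 [-9.2  0.2  9.6] [67.4 69. ]
0.06 631 [-9.6  0.2  9.5] [67.3 68.9]
0.07 522 [-9.  -0.4  8.2] [66.1 68.2]
0.08 211 [-6.1 -0.4  5.3] [63.9 65.1]
nose a max 0.08530180282698972
```

View pics/w2.png

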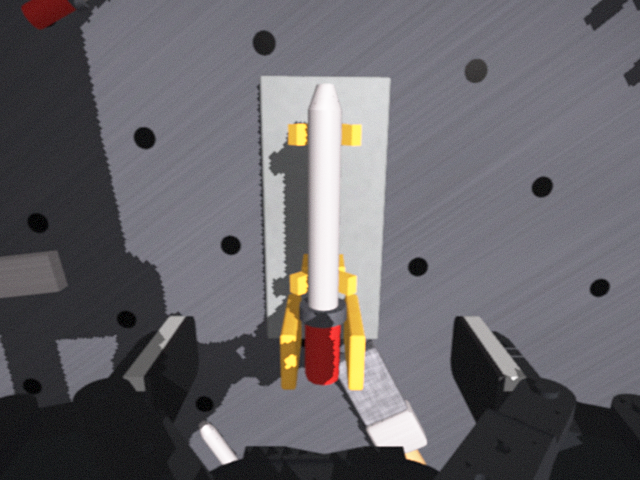

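The shaft is centred under the tool: axis in the image at column ~323, nose at (323,88), collar at (323,312). The lateral error is about 0.2 mm. Next I descend and grip.

move_arm:
  deltas:
    - [[0.1,-0.08,-0.8],[0,0,0]]
    - [[0,0,-0.8],[0,0,0]]
    - [[0,0,-0.8],[0,0,0]]
    - [[0,0,-0.8],[0,0,0]]
    - [[0,0,-0.8],[0,0,0]]
    - [[0,0,-0.8],[0,0,0]]
    - [[0,0,-0.5],[0,0,0]]
    - [[0,0,-0.3],[0,0,0]]
    - [[0,0,0],[0,0,0]]
    - [[0,0,0],[0,0,0]]

```text
t: 3.95
ee_pos: [0.5059, -0.2577, 0.0652]
ee_rot: [[-0.817, 0.577, 0.001], [0.577, 0.817, -0.0], [-0.001, 0.0, -1.0]]
ft_force: [0.0, 0.1, 0.7]
gripper_width: 1.001
grasp_force: 0.0
```

move_arm:
  deltas:
    - [[0,0,0],[0,0,0]]
    - [[0,0,0],[0,0,0]]
    - [[0,0,0],[0,0,0]]
    - [[0,0,0],[0,0,0]]
    - [[0,0,0],[0,0,0]]
    - [[0,0,0],[0,0,0]]
    - [[0,0,0],[0,0,0]]
    - [[0,0,0],[0,0,0]]
    - [[0,0,0],[0,0,0]]
    - [[0,0,0],[0,0,0]]
    - [[0,0,0],[0,0,0]]
    - [[0,0,0],[0,0,0]]
  claw: 1
  squeeze: 80

```text
t: 4.95
ee_pos: [0.5054, -0.2587, 0.0653]
ee_rot: [[-0.816, 0.578, -0.0], [0.578, 0.816, -0.002], [-0.001, -0.001, -1.0]]
ft_force: [-4.0, -2.7, 5.7]
gripper_width: 0.206
grasp_force: 78.1
```

move_arm:
  deltas:
    - [[0,0,0.4],[0,0,0]]
    - [[0,0,0.7],[0,0,0]]
    - [[0,0,0.8],[0,0,0]]
    - [[0,0,0.7],[0,0,0]]
    - [[0,0,0.4],[0,0,0]]
    - [[0,0,0],[0,0,0]]
    - [[0,0,0],[0,0,0]]

```text
t: 5.53
ee_pos: [0.5057, -0.2573, 0.139]
ee_rot: [[-0.817, 0.577, -0.0], [0.577, 0.817, 0.001], [0.001, 0.001, -1.0]]
ft_force: [-0.6, -0.0, -4.1]
gripper_width: 0.209
grasp_force: 78.2
```

move_arm:
  deltas:
    - [[0.25,0.43,0],[0,0,0.29]]
    - [[0.5,0.87,0],[0,0,0.58]]
    - [[0.5,0.87,0],[0,0,0.58]]
    - [[0.5,0.87,0],[0,0,0.58]]
    - [[0.5,0.87,0],[0,0,0.58]]
    - [[0.5,0.87,0],[0,0,0.58]]
    - [[0.5,0.87,0],[0,0,0.58]]
    - [[0.5,0.87,0],[0,0,0.58]]
    - [[0.5,0.87,0],[0,0,0.58]]
    - [[0.5,0.87,0],[0,0,0.58]]
    - [[0.5,0.87,0],[0,0,0.58]]
    - [[0.5,0.87,0],[0,0,0.58]]
    - [[0.5,0.87,0],[0,0,0.58]]
    - [[0.5,0.87,0],[0,0,0.58]]
    - [[0.5,0.87,0],[0,0,0.58]]
    - [[0.5,0.87,0],[0,0,0.58]]
    - [[0.25,0.43,0],[0,0,0.33]]
    - [[0,0,0],[0,0,0]]
    - [[0,0,0],[0,0,0]]

```text
t: 7.12
ee_pos: [0.7048, 0.0906, 0.1374]
ee_rot: [[-0.991, -0.131, -0.004], [-0.131, 0.991, -0.001], [0.004, -0.0, -1.0]]
ft_force: [0.2, -0.3, -4.3]
gripper_width: 0.203
grasp_force: 78.6
```

```bash
cat > w.py <<'E'
from h import *
import sys
c=camera("wrist"); nm=sys.argv[1]; cv2.imwrite(f"pics/{nm}.png",c["image"]); np.savez(nm+".npz",**c)
P=cloud(c); s=state(); p=np.array(s["ee_pos"]); R=np.array(s["ee_rot"])
print(s["t"],p.round(4),np.round(R,4).tolist(),s["ft_force"],s["qpos"])
hsv=cv2.cvtColor(c["image"],cv2.COLOR_BGR2HSV).astype(int)
M=np.array([.5834,.0730,.08]); y=np.radians(187.35); d=np.array([np.cos(y),np.sin(y),0]); n=np.array([-d[1],d[0],0])
L=np.stack([(P-M)@d,(P-M)@n,P[...,2]-.08],-1)   # lug frame
print("tcp in lug frame mm",np.round([(p-M)@d*1e3,(p-M)@n*1e3,(p[2]-.08)*1e3],1),"toolyaw",np.degrees(np.arctan2(R[1,0],R[0,0]))%360)
T=(P-p)@R  # tool frame
m=(np.abs(T[...,1])<.012)&(np.abs(T[...,2])<.022)&(T[...,0]>.012)&(T[...,0]<.12)&(hsv[...,1]<75)
for lo in np.arange(.012,.1,.012):
    k=m&(T[...,0]>=lo)&(T[...,0]<lo+.012)
    if k.sum()>8:
        q=L[k]; tp=q[q[:,2]>np.percentile(q[:,2],75)]
        print("shaft T",round(lo,3),k.sum(),"lugframe y lo/mid/hi",np.round(np.percentile(q[:,1],[2,50,98])*1e3,1),"top z",np.round(np.percentile(q[:,2],[50,90])*1e3,1))
print("nose x in tool",np.percentile(T[...,0][m],99.8),"in lug",np.percentile(L[...,0][m],99.8))
tops=(P[...,2]>.097)&(P[...,2]<.112)&(np.abs(L[...,1])<.04)&(L[...,0]>-.01)&(L[...,0]<.125)
k,l,st,ce=cv2.connectedComponentsWithStats(tops.astype(np.uint8))
for i in range(1,k):
    if st[i,4]>60:
        q=L[l==i]; r=cv2.minAreaRect((q[:,:2]*1000).astype(np.float32)); print("lugtop",st[i],np.round(r[0],1),np.round(r[1],1),round(r[2],2),"z",np.round(np.median(q[:,2])*1e3,1),"x pct",np.round(np.percentile(q[:,0],[2,98])*1e3,1))
E
python3 w.py w3
```

```text
7.1667 [0.7048 0.0896 0.138 ] [[-0.9916, -0.1296, -0.0031], [-0.1296, 0.9916, -0.0009], [0.0032, -0.0004, -1.0]] [-0.02662778  0.34606249 -4.86369805] [ 2.69133055e+00  2.80192207e+01  6.28406727e+01 -4.08187776e-02
  8.93201285e+01 -9.47532612e+01]
tcp in lug frame mm [-122.5   -0.9   58. ] toolyaw 187.445099131222
shaft T 0.012 2432 lugframe y lo/mid/hi [-12.   -2.2   9.9] top z [59.6 61.2]
shaft T 0.024 2522 lugframe y lo/mid/hi [-12.   -2.7   6.6] top z [59.5 60.9]
shaft T 0.036 2706 lugframe y lo/mid/hi [-12.1  -2.7   6.6] top z [59.5 61. ]
shaft T 0.048 2952 lugframe y lo/mid/hi [-12.1  -2.8   6.5] top z [59.6 61. ]
shaft T 0.06 3230 lugframe y lo/mid/hi [-12.1  -2.6   6.6] top z [59.5 61.1]
shaft T 0.072 3371 lugframe y lo/mid/hi [-11.9  -2.7   6.4] top z [59.3 60.9]
shaft T 0.084 1894 lugframe y lo/mid/hi [-9.6 -2.7  4. ] top z [56.5 58.5]
nose x in tool 0.09365813328689708 in lug -0.028825378180090906
```

View pics/w3.png

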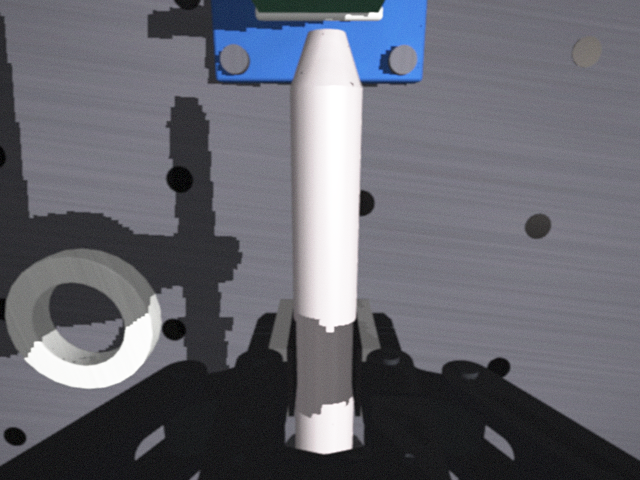

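The wrist view shows the shaft level and straight, with its nose at (326,30) and the blue plate's entry edge at row ~80 between columns 216 and 424. I'll measure the plate in this same image to get a consistent lateral offset.

```bash
python3 - <<'E'
from h import *
M=np.array([.5834,.0730,.08]); y=np.radians(187.35); d=np.array([np.cos(y),np.sin(y),0]); n=np.array([-d[1],d[0],0])
for f in ("w1","w3"):
    c=dict(np.load(f+".npz"));P=cloud(c);hsv=cv2.cvtColor(c["image"],cv2.COLOR_BGR2HSV).astype(int)
    L=np.stack([(P-M)@d,(P-M)@n,P[...,2]-.08],-1)*1e3
    bl=(hsv[...,0]>100)&(hsv[...,0]<130)&(hsv[...,1]>120)&(np.abs(L[...,2]+65)<6)
    for lo in range(-34,150,5):
        k=bl&(L[...,0]>=lo)&(L[...,0]<lo+5)
        if k.sum()>100: q=L[k]; print(f,lo,k.sum(),np.round([q[:,1].min(),q[:,1].max(),(q[:,1].min()+q[:,1].max())/2,np.median(q[:,2])],1))
    print("x min/max",L[...,0][bl].min(),L[...,0][bl].max())
    g=(hsv[...,0]>40)&(hsv[...,0]<95)&(hsv[...,1]>80)&(np.abs(L[...,0])<15)&(np.abs(L[...,1])<45)
    if g.sum()>50: q=L[g]; print("green",g.sum(),np.percentile(q,[1,50,99],axis=0).round(1))
    for z0 in range(-60,30,10):
        k=g&(np.abs(L[...,2]-z0)<5)
        if k.sum()>20: q=L[k]; print(z0,q[:,1].min().round(1),q[:,1].max().round(1),np.median(q[:,0]).round(1))
E
```

```text
w1 36 110 [-54.7  54.3  -0.2 -66.3]
w1 41 122 [-54.9  53.6  -0.6 -66.1]
w1 46 105 [-54.7 -33.2 -43.9 -66.1]
w1 51 123 [-54.8 -33.3 -44.  -66. ]
w1 56 113 [-54.8 -33.2 -44.  -66. ]
w1 61 130 [-54.6 -29.  -41.8 -66. ]
w1 66 172 [-54.7  54.4  -0.2 -66.1]
w1 71 175 [-54.6  54.1  -0.2 -66.1]
w1 76 195 [-54.8  54.7  -0.  -66.2]
w1 81 199 [-54.7  54.4  -0.2 -66.3]
w1 86 214 [-54.8  54.3  -0.2 -66.1]
w1 91 224 [-54.7  54.7   0.  -66.2]
w1 96 222 [-55.1  54.3  -0.4 -66.1]
w1 101 234 [-55.2  53.8  -0.7 -66.2]
w1 106 244 [-55.   54.2  -0.4 -66.2]
w1 111 316 [-54.9  55.    0.  -66.3]
w1 116 638 [-54.6  54.8   0.1 -66.2]
w1 121 622 [-54.8  54.3  -0.3 -66.1]
w1 126 496 [-54.6  54.5  -0.1 -66.1]
w1 131 476 [-54.7  54.6  -0.1 -66.1]
w1 136 561 [-54.7  54.9   0.1 -66.2]
w1 141 569 [-54.5  53.8  -0.4 -67. ]
x min/max -29.746644510187767 144.36938923972946
green 1436 [[  2.5   0.1 -22.1]
 [ 11.6  16.7  -0. ]
 [ 12.9  29.   24.4]]
-20 -1.0 29.0 11.7
-10 -0.6 29.1 11.2
0 9.6 29.0 11.6
10 -0.3 29.1 11.8
20 0.5 29.7 11.6
w3 -34 905 [-54.   55.2   0.6 -66.7]
w3 -29 1082 [-54.1  54.9   0.4 -66.3]
w3 -24 957 [-54.3  55.4   0.5 -66.3]
w3 -19 1243 [-54.3  55.3   0.5 -66.3]
w3 -14 1774 [-54.2  55.1   0.5 -66.3]
w3 -9 2084 [-54.4  55.5   0.5 -66.3]
w3 -4 1214 [-54.1  55.1   0.5 -66.3]
w3 1 938 [-54.4  55.2   0.4 -66.3]
w3 6 128 [-54.   55.7   0.9 -66.2]
x min/max -32.05606337957782 7.075789752966151
green 1397 [[ -0.2 -27.8 -60.4]
 [  0.1   0.1 -48.4]
 [  0.5  29.4 -38.2]]
-60 -28.1 29.7 0.1
-50 -28.7 30.2 0.1
-40 -28.6 30.1 0.1
```

move_arm:
  deltas:
    - [[0.016,-0.128,-0.3],[0,0,0]]
    - [[0,0,-0.5],[0,0,0]]
    - [[0,0,-0.5],[0,0,0]]
    - [[0,0,-0.5],[0,0,0]]
    - [[0,0,-0.3],[0,0,0]]
    - [[0,0,0],[0,0,0]]
    - [[0,0,0],[0,0,0]]
    - [[0,0,0],[0,0,0]]

```text
t: 7.83
ee_pos: [0.7064, 0.0866, 0.0876]
ee_rot: [[-0.992, -0.13, 0.001], [-0.13, 0.992, 0.0], [-0.001, 0.0, -1.0]]
ft_force: [0.5, 0.6, -2.9]
gripper_width: 0.206
grasp_force: 78.6
```

```bash
cat > b.py <<'E'
from h import *
import sys
M=np.array([.5834,.0730,.08]); y=np.radians(187.35); d=np.array([np.cos(y),np.sin(y),0]); n=np.array([-d[1],d[0],0])
for f in ("wrist","top","side"):
    c=camera(f);P=cloud(c);hsv=cv2.cvtColor(c["image"],cv2.COLOR_BGR2HSV).astype(int); cv2.imwrite(f"pics/{sys.argv[1]}_{f}.png",c["image"])
    L=np.stack([(P-M)@d,(P-M)@n,P[...,2]-.08],-1)*1e3
    bl=(hsv[...,0]>100)&(hsv[...,0]<130)&(hsv[...,1]>120)&(np.abs(L[...,2]+65)<6)
    mids=[]
    for lo in range(-30,140,4):
        k=bl&(L[...,0]>=lo)&(L[...,0]<lo+4)
        if k.sum()>15 and np.ptp(L[k][:,1])>104: mids.append((lo,(L[k][:,1].min()+L[k][:,1].max())/2))
    print(f,"plate z",np.median(L[bl][:,2]).round(1),"mids",np.round(mids,1).tolist()[::4],"mean",np.mean([m[1] for m in mids]),"xrange",np.percentile(L[bl][:,0],[.2,99.8]).round(1))
    for lo in range(-112,120,6):
        k=(L[...,0]>=lo)&(L[...,0]<lo+6)&(np.abs(L[...,1])<16)&(np.abs(L[...,2])<15)&(hsv[...,1]<80)&(hsv[...,2]>90)
        if k.sum()>8: q=L[k]; print("  s",lo,k.sum(),"y",np.round(np.percentile(q[:,1],[3,97]),1),np.mean(np.percentile(q[:,1],[3,97])).round(2),"z",np.percentile(q[:,2],[50,95]).round(1))
s=state(); p=np.array(s["ee_pos"]); print(s["t"],np.round([(p-M)@d*1e3,(p-M)@n*1e3,(p[2]-.08)*1e3],1),s["ft_force"])
E
python3 b.py b1
```

```text
wrist plate z -66.3 mids [[-30.0, 0.6], [-14.0, 0.6]] mean 0.6242756786592274 xrange [-31.9  -6.4]
  s -112 1426 y [-12.7  14.5] 0.9 z [ 9.3 11.6]
  s -106 1170 y [-7.6 10.4] 1.43 z [ 9.5 11.2]
  s -100 1226 y [-7.8 10.4] 1.31 z [ 9.5 11.2]
  s -94 1266 y [-7.7 10.3] 1.32 z [ 9.5 11.3]
  s -88 1326 y [-7.8 10.2] 1.22 z [ 9.5 11.2]
  s -82 1384 y [-7.8 10.4] 1.3 z [ 9.5 11.2]
  s -76 1444 y [-7.8 10.3] 1.26 z [ 9.4 11.2]
  s -70 1503 y [-7.8 10.2] 1.18 z [ 9.4 11.2]
  s -64 1573 y [-7.8 10.4] 1.29 z [ 9.3 11.2]
  s -58 1664 y [-7.9 10.3] 1.21 z [ 9.4 11.1]
  s -52 1697 y [-7.9 10.2] 1.14 z [ 9.3 11.1]
  s -46 1675 y [-7.6  9.8] 1.15 z [ 8.8 10.9]
  s -40 1305 y [-5.7  8.1] 1.18 z [7. 9.]
  s -34 712 y [-4.   6.4] 1.22 z [5.3 7. ]
top plate z -64.1 mids [[-30.0, -213.0]] mean -213.30177809355214 xrange [-107.3  588.3]
  s -112 14 y [-10.5  -1. ] -5.75 z [11.  13.7]
  s -106 14 y [-7.6 -0.5] -4.09 z [11.7 14.2]
  s -100 11 y [-8.3 -1.7] -4.97 z [11.6 14. ]
  s -88 12 y [-8.1 -1.3] -4.69 z [ 9.9 13. ]
  s -82 11 y [-8.9 -2.1] -5.5 z [11.1 13.3]
  s -76 11 y [-7.8 -2.7] -5.24 z [10.9 14. 
[... 430 characters left out ...]
.8 14.1]
  s -82 14 y [-2.  12.8] 5.42 z [10.6 14.5]
  s -76 14 y [-4.7 12.9] 4.06 z [ 9.8 14.2]
  s -70 17 y [-4.9 12.1] 3.57 z [11.6 14.9]
  s -64 16 y [-1.3 13.3] 6.0 z [11.  12.8]
  s -58 17 y [-2.9 13.8] 5.42 z [ 8.9 14.3]
  s -52 15 y [-1.8 13.2] 5.7 z [10.6 14.5]
  s -46 22 y [-4.  11.8] 3.85 z [ 9.2 13.5]
  s -40 16 y [-3.7  9.3] 2.77 z [ 8.2 12. ]
  s -34 17 y [-1.3  7.1] 2.88 z [ 6.6 11.8]
  s 50 16 y [-11.    3.9] -3.53 z [-9.2 -0. ]
  s 56 35 y [-13.5  15.1] 0.79 z [-5.9 10. ]
  s 62 33 y [-15.4  14.7] -0.38 z [-6.1 13.4]
  s 104 21 y [-11.2   6.2] -2.49 z [-8.   4.5]
  s 110 60 y [-14.6  15.6] 0.48 z [-3.8 12.6]
7.9833 [-124.1    2.2    8.5] [ 0.13953573  0.08874147 -4.87976109]
```

move_arm:
  deltas:
    - [[0,0.036,-0.104],[0,0,0.04]]
    - [[0,0,0],[0,0,0]]
    - [[0,0,0],[0,0,0]]
    - [[0,0,0],[0,0,0]]
    - [[0,0,0],[0,0,0]]
    - [[0,0,0],[0,0,0]]

```text
t: 8.48
ee_pos: [0.706, 0.0876, 0.0845]
ee_rot: [[-0.991, -0.133, 0.0], [-0.133, 0.991, 0.0], [-0.0, 0.0, -1.0]]
ft_force: [1.3, 0.4, -4.7]
gripper_width: 0.208
grasp_force: 78.6
```

```bash
sed -i 's/for f in ("wrist","top","side")/for f in sys.argv[2].split(",")/' b.py; python3 b.py b2 wrist,wrist | grep -v "s -1" 
```

```text
wrist plate z -66.3 mids [[-30.0, 0.6], [-14.0, 0.7]] mean 0.6933802101235879 xrange [-31.9  -6.8]
  s -94 1263 y [-8.5  9.6] 0.56 z [6.5 8.2]
  s -88 1315 y [-8.6  9.4] 0.42 z [6.5 8.1]
  s -82 1376 y [-8.5  9.6] 0.57 z [6.4 8.2]
  s -76 1450 y [-8.5  9.6] 0.52 z [6.5 8.2]
  s -70 1494 y [-8.6  9.5] 0.45 z [6.4 8.2]
  s -64 1572 y [-8.5  9.7] 0.6 z [6.4 8.2]
  s -58 1660 y [-8.6  9.6] 0.51 z [6.3 8.2]
  s -52 1697 y [-8.5  9.5] 0.52 z [6.4 8.2]
  s -46 1692 y [-8.2  9.3] 0.53 z [5.9 7.9]
  s -40 1318 y [-6.5  7.6] 0.55 z [4.1 6.1]
  s -34 759 y [-4.7  5.7] 0.53 z [2.5 4.1]
wrist plate z -66.3 mids [[-30.0, 0.7], [-14.0, 0.7]] mean 0.6945737057587534 xrange [-31.9  -6.8]
  s -94 1278 y [-8.4  9.7] 0.63 z [6.5 8.2]
  s -88 1323 y [-8.6  9.4] 0.41 z [6.5 8.2]
  s -82 1381 y [-8.5  9.6] 0.56 z [6.5 8.2]
  s -76 1442 y [-8.6  9.6] 0.5 z [6.4 8.2]
  s -70 1501 y [-8.6  9.5] 0.46 z [6.5 8.2]
  s -64 1568 y [-8.5  9.6] 0.55 z [6.4 8.2]
  s -58 1654 y [-8.5  9.6] 0.53 z [6.4 8.2]
  s -52 1695 y [-8.5  9.5] 0.49 z [6.4 8.2]
  s -46 1690 y [-8.2  9.3] 0.55 z [5.9 8. ]
  s -40 1315 y [-6.4  7.5] 0.54 z [4.1 6.1]
  s -34 758 y [-4.6  5.8] 0.59 z [2.5 4.1]
8.5833 [-123.5    1.3    4.5] [ 0.68273197 -0.73440491 -3.78326033]
```

move_arm:
  deltas:
    - [[-0.149,-0.0192,0.016],[0,0,0]]
    - [[-0.149,-0.0192,0],[0,0,0]]
    - [[-0.149,-0.0192,0],[0,0,0]]
    - [[-0.149,-0.0192,0],[0,0,0]]
    - [[-0.149,-0.0192,0],[0,0,0]]
    - [[-0.149,-0.0192,0],[0,0,0]]
    - [[-0.149,-0.0192,0],[0,0,0]]
    - [[-0.149,-0.0192,0],[0,0,0]]
    - [[-0.149,-0.0192,0],[0,0,0]]
    - [[-0.149,-0.0192,0],[0,0,0]]
    - [[-0.149,-0.0192,0],[0,0,0]]
    - [[-0.149,-0.0192,0],[0,0,0]]
    - [[-0.149,-0.0192,0],[0,0,0]]

```text
t: 9.67
ee_pos: [0.6572, 0.0813, 0.0849]
ee_rot: [[-0.991, -0.133, 0.0], [-0.133, 0.991, 0.0], [-0.0, 0.0, -1.0]]
ft_force: [-0.0, 1.1, -4.2]
gripper_width: 0.203
grasp_force: 78.6
```

move_arm:
  deltas:
    - [[-0.149,-0.0192,0],[0,0,0]]
    - [[-0.149,-0.0192,0],[0,0,0]]
    - [[-0.149,-0.0192,0],[0,0,0]]
    - [[-0.149,-0.0192,0],[0,0,0]]
    - [[-0.149,-0.0192,0],[0,0,0]]
    - [[-0.149,-0.0192,0],[0,0,0]]
    - [[-0.149,-0.0192,0],[0,0,0]]
    - [[-0.149,-0.0192,0],[0,0,0]]
    - [[-0.149,-0.0192,0],[0,0,0]]
    - [[-0.149,-0.0192,0],[0,0,0]]
    - [[-0.149,-0.0192,0],[0,0,0]]
    - [[-0.149,-0.0192,0],[0,0,0]]
    - [[-0.149,-0.0192,0],[0,0,0]]
    - [[-0.149,-0.0192,0],[0,0,0]]
    - [[0,0,0],[0,0,0]]
    - [[0,0,0],[0,0,0]]

```text
t: 11.0
ee_pos: [0.6053, 0.0745, 0.085]
ee_rot: [[-0.991, -0.133, 0.0], [-0.133, 0.991, 0.0], [-0.0, 0.0, -1.0]]
ft_force: [0.3, 0.5, -5.0]
gripper_width: 0.205
grasp_force: 78.6
```

```bash
python3 b.py b3 wrist,side | grep -v "s -1"
```

```text
wrist plate z -66.2 mids [[-18.0, 0.7], [-2.0, 0.4], [14.0, 0.7], [30.0, 0.8], [46.0, 0.4], [82.0, 0.6]] mean 0.5790276189884683 xrange [-14.5  94.7]
  s -64 10 y [-9.5 -8.6] -9.02 z [1.  1.8]
  s -58 516 y [-8.9  9.2] 0.15 z [6.7 8.6]
  s -52 858 y [-8.6  9.1] 0.25 z [7.1 8.7]
  s -46 868 y [-8.8  9. ] 0.12 z [7.1 8.7]
  s -40 793 y [-7.6  8.6] 0.53 z [7.4 8.8]
  s -34 808 y [-6.7  8.3] 0.77 z [7.4 8.7]
  s -28 803 y [-6.7  8.2] 0.78 z [7.4 8.8]
  s -22 860 y [-6.8  8.5] 0.83 z [7.4 8.8]
  s 8 686 y [-8.7  9.4] 0.33 z [7.  9.3]
  s 14 1305 y [-8.5  9.1] 0.28 z [7.  8.7]
  s 20 1358 y [-8.6  9.2] 0.29 z [7.  8.7]
  s 26 1443 y [-8.6  9.5] 0.45 z [6.9 8.7]
  s 32 1500 y [-8.5  9.4] 0.45 z [6.9 8.6]
  s 38 1560 y [-8.5  9.3] 0.41 z [7.  8.7]
  s 44 1623 y [-8.6  9.2] 0.35 z [6.9 8.7]
  s 62 712 y [-5.7  6.7] 0.49 z [4.1 5.9]
  s 68 667 y [-4.6  5.6] 0.48 z [2.9 4.6]
side plate z -64.6 mids [[-30.0, -210.5], [98.0, 3.7], [118.0, 3.5]] mean -61.067101584222314 xrange [-90.  146.2]
  s 8 21 y [-12.   11.4] -0.27 z [ 8.6 12.2]
  s 14 17 y [-0.7 10.9] 5.1 z [ 6.8 11. ]
  s 20 16 y [-3.8 11.1] 3.66 z [ 9.1 12. ]
  s 26 22 y [-2.8 11.7] 4.43 z [ 8.5 12.1]
  s 32 10 y [-2.5 10. ] 3.79 z [ 7.9 10.9]
  s 56 38 y [-14.7  14.6] -0.05 z [ 4.1 14.7]
  s 62 43 y [-15.8  12.8] -1.48 z [ 3.  13.2]
  s 68 16 y [-1.7  8.5] 3.37 z [3.3 9. ]
  s 98 9 y [-9.8 -0.1] -4.95 z [-8.1 -4.1]
  s 104 17 y [-11.4  10.8] -0.29 z [-6.8  0.7]
  s 110 56 y [-15.   13.7] -0.65 z [-5.7 13.4]
11.1 [-22.3   1.3   5. ] [-0.62190462  0.27061831 -3.88830521]
```

View pics/b3_wrist.png

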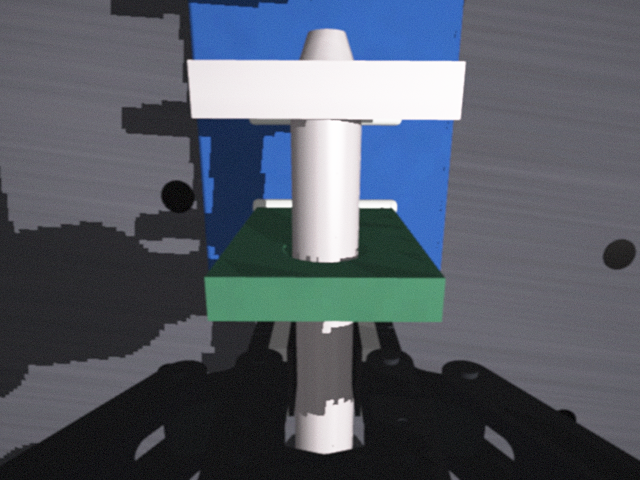

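The nose at (327,30) is past lug 2, and the shaft is centred in lugs 1 and 2. I'll release it, lift, move back 74 mm and look.

move_arm:
  deltas:
    - [[0,0,0],[0,0,0]]
    - [[0,0,0],[0,0,0]]
    - [[0,0,0],[0,0,0]]
    - [[0,0,0],[0,0,0]]
    - [[0,0,0],[0,0,0]]
    - [[0,0,0],[0,0,0]]
    - [[0,0,0],[0,0,0]]
    - [[0,0,0],[0,0,0]]
    - [[0,0,0],[0,0,0]]
  claw: 0

```text
t: 11.85
ee_pos: [0.6054, 0.0746, 0.0849]
ee_rot: [[-0.991, -0.133, -0.0], [-0.133, 0.991, 0.0], [0.0, 0.0, -1.0]]
ft_force: [0.2, 0.8, 0.1]
gripper_width: 1.002
grasp_force: 0.0
```

move_arm:
  deltas:
    - [[0,0,0.4],[0,0,0]]
    - [[0,0,0.6],[0,0,0]]
    - [[0,0,0.6],[0,0,0]]
    - [[0,0,0.6],[0,0,0]]
    - [[0,0,0.4],[0,0,0]]
    - [[0.3,0.039,0],[0,0,0]]
    - [[0.6,0.077,0],[0,0,0]]
    - [[0.7,0.09,0],[0,0,0]]
    - [[0.7,0.09,0],[0,0,0]]
    - [[0.45,0.058,0],[0,0,0]]
    - [[0.2,0.026,0],[0,0,0]]
    - [[0,0,0],[0,0,0]]
    - [[0,0,0],[0,0,0]]
    - [[0,0,0],[0,0,0]]

```text
t: 13.02
ee_pos: [0.6786, 0.084, 0.1496]
ee_rot: [[-0.991, -0.133, -0.001], [-0.133, 0.991, 0.0], [0.001, 0.0, -1.0]]
ft_force: [-0.3, 0.3, -0.3]
gripper_width: 0.999
grasp_force: 0.0
```

```bash
python3 b.py b4 wrist,side; python3 - <<'E'
from h import *
M=np.array([.5834,.0730,.08]); y=np.radians(187.35); d=np.array([np.cos(y),np.sin(y),0]); n=np.array([-d[1],d[0],0])
for f in ("wrist","side","top"):
    c=camera(f);P=cloud(c);hsv=cv2.cvtColor(c["image"],cv2.COLOR_BGR2HSV).astype(int)
    L=np.stack([(P-M)@d,(P-M)@n,P[...,2]-.08],-1)*1e3
    r=((hsv[...,0]<8)|(hsv[...,0]>172))&(hsv[...,1]>130)&(np.abs(L[...,1])<40)&(L[...,0]<-40)&(L[...,0]>-160)&(L[...,2]>-30)
    print(f,r.sum())
    if r.sum()>10: print(np.percentile(L[r],[1,50,97],axis=0).round(1))
E
```

```text
wrist plate z -66.3 mids [[-30.0, 0.3], [-14.0, 0.6], [2.0, 0.5], [18.0, 0.5], [34.0, 0.4]] mean 0.45984179210272974 xrange [-31.8  36. ]
  s -76 704 y [-13.9   9.8] -2.05 z [ 8.7 10.5]
  s -70 739 y [-14.2   9.1] -2.54 z [ 6.3 10.5]
  s -64 579 y [-8.8  9.7] 0.45 z [3.4 5.3]
  s -58 599 y [-8.7  9.6] 0.45 z [3.7 5.6]
  s -52 623 y [-8.9  9.5] 0.29 z [4.  5.8]
  s -46 649 y [-8.8  9.5] 0.34 z [4.3 6. ]
  s -40 636 y [-8.6  9.4] 0.4 z [4.6 6.4]
  s -34 676 y [-9.   9.3] 0.18 z [4.7 6.6]
  s -28 708 y [-8.8  9.3] 0.26 z [5.  6.9]
  s -22 719 y [-8.6  9.7] 0.52 z [5.2 7.1]
  s -16 751 y [-8.9  9.6] 0.36 z [5.5 7.4]
  s -10 774 y [-8.7  9.6] 0.41 z [5.8 7.7]
  s -4 599 y [-8.6  9.5] 0.45 z [6. 8.]
  s 14 441 y [-8.4  9.7] 0.62 z [7.  8.7]
side plate z -64.5 mids [[-30.0, -212.0], [94.0, 1.3], [114.0, 3.3]] mean -68.21238976675825 xrange [-182.2  146.2]
  s -70 21 y [-12.5   9.6] -1.47 z [ 5.1 12.7]
  s -64 15 y [-3.3 11.2] 3.96 z [ 4.3 11.7]
  s -58 17 y [-4.6 10.9] 3.15 z [4.8 9.2]
  s -52 16 y [-0.7 12.4] 5.85 z [6.  7.5]
  s -46 20 y [-2.7 11.6] 4.45 z [4.9 7.8]
  s -40 16 y [-1.9 11.
[... 169 characters left out ...]
.8] -1.68 z [ 7.5 13.7]
  s 14 19 y [-5.4 11.3] 2.91 z [ 8.3 13.2]
  s 20 16 y [-4.8 11.1] 3.13 z [ 7.6 10.9]
  s 26 18 y [-2.  11.6] 4.8 z [ 7.8 13.1]
  s 32 13 y [-4.3  8.1] 1.91 z [ 9.4 11.5]
  s 56 32 y [-14.1  15.1] 0.5 z [ 3.  13.2]
  s 62 40 y [-14.8  15.6] 0.4 z [ 4.3 12.6]
  s 68 15 y [-0.3  6.3] 3.04 z [ 3.8 11.1]
  s 98 9 y [-9.4 -0.9] -5.15 z [-8.6 -2.4]
  s 104 23 y [-10.5   7. ] -1.75 z [-7.   0.3]
  s 110 51 y [-15.2  14.1] -0.52 z [-4.9 14.4]
13.1167 [-95.9   1.2  70. ] [ 0.22967369 -0.19971514 -0.46216781]
wrist 4039
[[-119.9  -11.    -5.1]
 [ -97.4    0.4    3.4]
 [ -78.5   11.1    5.9]]
side 116
[[-120.9   -4.3   -9. ]
 [ -99.     8.3    4.1]
 [ -77.5   14.2    9.5]]
top 0
```

View pics/b4_wrist.png

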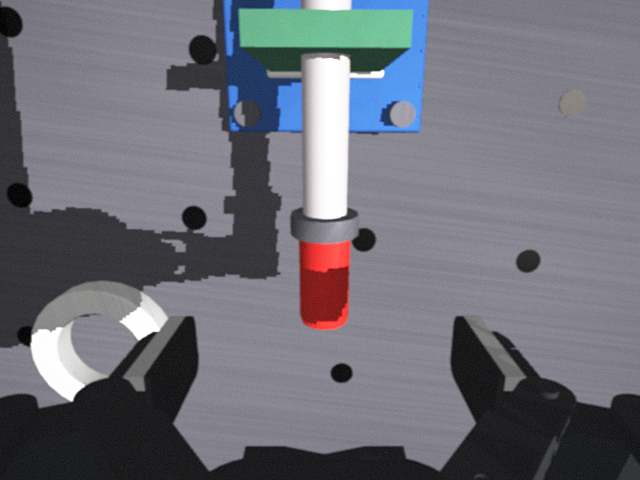

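The shaft is resting tilted about 2.5° with the handle roughly 5 mm low. The collar is at (325,225) and the handle at (325,285), below the jaws. I'll grip the handle there.

move_arm:
  deltas:
    - [[0,0,-0.5],[0,0,0]]
    - [[0,0,-0.6],[0,0,0]]
    - [[0,0,-0.6],[0,0,0]]
    - [[0,0,-0.6],[0,0,0]]
    - [[0,0,-0.5],[0,0,0]]
    - [[0,0,0],[0,0,0]]
    - [[0,0,0],[0,0,0]]
    - [[0,0,0],[0,0,0]]

```text
t: 13.93
ee_pos: [0.6796, 0.0841, 0.0805]
ee_rot: [[-0.991, -0.133, 0.001], [-0.133, 0.991, 0.0], [-0.001, -0.0, -1.0]]
ft_force: [0.1, 0.3, 0.9]
gripper_width: 1.001
grasp_force: 0.0
```

move_arm:
  deltas:
    - [[0,0,0],[0,0,0]]
    - [[0,0,0],[0,0,0]]
    - [[0,0,0],[0,0,0]]
    - [[0,0,0],[0,0,0]]
    - [[0,0,0],[0,0,0]]
    - [[0,0,0],[0,0,0]]
    - [[0,0,0],[0,0,0]]
    - [[0,0,0],[0,0,0]]
    - [[0,0,0],[0,0,0]]
    - [[0,0,0],[0,0,0]]
    - [[0,0,0],[0,0,0]]
    - [[0,0,0],[0,0,0]]
  claw: 1
  squeeze: 80

```text
t: 14.93
ee_pos: [0.6793, 0.0841, 0.0802]
ee_rot: [[-0.991, -0.133, 0.001], [-0.133, 0.991, 0.0], [-0.001, 0.0, -1.0]]
ft_force: [-0.5, 0.8, 2.6]
gripper_width: 0.258
grasp_force: 78.2
```

move_arm:
  deltas:
    - [[0,0,0.05],[0.0178,-0.138,0]]
    - [[0,0,0.05],[0.0178,-0.138,0]]
    - [[0,0,0.05],[0.0178,-0.138,0]]
    - [[0,0,0.05],[0.0178,-0.138,0]]
    - [[0,0,0],[0,0,0]]
    - [[0,0,0],[0,0,0]]
    - [[0,0,0],[0,0,0]]

```text
t: 15.52
ee_pos: [0.6788, 0.0841, 0.0845]
ee_rot: [[-0.99, -0.133, 0.043], [-0.133, 0.991, 0.006], [-0.043, -0.0, -0.999]]
ft_force: [-0.5, -0.6, -0.2]
gripper_width: 0.259
grasp_force: 78.2
```

```bash
python3 b.py b5 wrist
```

```text
wrist plate z -66.3 mids [[-30.0, 0.7], [-14.0, 0.7], [2.0, 0.7]] mean 0.6675873500702808 xrange [-31.6  13.5]
  s -88 889 y [-15.8  15.8] 0.02 z [ 3.  13.8]
  s -76 1299 y [-13.9   9.5] -2.18 z [11.8 13.4]
  s -70 1633 y [-13.6   8.8] -2.41 z [11.3 13.4]
  s -64 1290 y [-8.6  9.6] 0.48 z [6.1 7.7]
  s -58 1342 y [-8.4  9.5] 0.55 z [6.1 7.8]
  s -52 1412 y [-8.6  9.4] 0.44 z [6.2 7.9]
  s -46 1505 y [-8.6  9.6] 0.53 z [6.1 7.9]
  s -40 1573 y [-8.4  9.5] 0.52 z [6.2 7.9]
  s -34 1651 y [-8.5  9.7] 0.56 z [6.2 8. ]
  s -28 1736 y [-8.4  9.5] 0.55 z [6.3 8. ]
  s -22 1835 y [-8.4  9.6] 0.62 z [6.3 8. ]
  s -16 1949 y [-8.4  9.6] 0.6 z [6.3 8.1]
  s -10 2056 y [-8.4  9.7] 0.67 z [6.3 8.1]
  s -4 1657 y [-8.3  9.6] 0.65 z [6.4 8.2]
15.5667 [-96.    1.2   4.5] [-0.48808928  0.37032457 -0.65920828]
```

move_arm:
  deltas:
    - [[0,0,0.03],[0.012,-0.09,0]]
    - [[0,0,0],[0,0,0]]
    - [[-0.149,-0.0192,0],[0,0,0]]
    - [[-0.149,-0.0192,0],[0,0,0]]
    - [[-0.149,-0.0192,0],[0,0,0]]
    - [[-0.149,-0.0192,0],[0,0,0]]
    - [[-0.149,-0.0192,0],[0,0,0]]
    - [[-0.149,-0.0192,0],[0,0,0]]
    - [[-0.149,-0.0192,0],[0,0,0]]
    - [[-0.149,-0.0192,0],[0,0,0]]
    - [[0,0,0],[0,0,0]]

```text
t: 16.48
ee_pos: [0.6483, 0.0801, 0.0856]
ee_rot: [[-0.99, -0.133, 0.05], [-0.133, 0.991, 0.006], [-0.05, -0.0, -0.999]]
ft_force: [-1.2, 0.3, -1.1]
gripper_width: 0.254
grasp_force: 78.3
```

move_arm:
  deltas:
    - [[-0.149,-0.0192,0],[0,0,0]]
    - [[-0.149,-0.0192,0],[0,0,0]]
    - [[-0.149,-0.0192,0],[0,0,0]]
    - [[-0.149,-0.0192,0],[0,0,0]]
    - [[-0.149,-0.0192,0],[0,0,0]]
    - [[-0.149,-0.0192,0],[0,0,0]]
    - [[-0.149,-0.0192,0],[0,0,0]]
    - [[0,0,0],[0,0,0]]
    - [[0,0,0],[0,0,0]]

```text
t: 17.23
ee_pos: [0.6221, 0.0767, 0.0851]
ee_rot: [[-0.99, -0.133, 0.049], [-0.133, 0.991, 0.006], [-0.049, -0.0, -0.999]]
ft_force: [-2.1, -1.0, -1.2]
gripper_width: 0.252
grasp_force: 78.3
```

```bash
python3 b.py b6 wrist
```

```text
wrist plate z -66.2 mids [[-10.0, 0.6], [6.0, 0.3], [22.0, 0.5], [38.0, 0.7], [54.0, 0.6]] mean 0.5916660318745043 xrange [-7.3 57.2]
  s -34 49 y [-15.9  15.9] -0.01 z [-9.8 -4.2]
  s -28 366 y [-15.8  15.7] -0.04 z [ 3.8 14. ]
  s -22 380 y [-13.9   7.7] -3.13 z [12.3 13.9]
  s -16 1482 y [-14.1   6.9] -3.58 z [12.5 14. ]
  s -10 724 y [-13.6   6.4] -3.58 z [ 9.  13.8]
  s 8 728 y [-9.   9.3] 0.16 z [6.4 8.7]
  s 14 1507 y [-8.5  9.3] 0.38 z [6.5 8.2]
  s 20 1601 y [-8.4  9.5] 0.54 z [6.5 8.2]
  s 26 1690 y [-8.4  9.6] 0.61 z [6.4 8.3]
  s 32 1774 y [-8.4  9.5] 0.55 z [6.5 8.3]
  s 38 1886 y [-8.3  9.5] 0.58 z [6.5 8.3]
  s 44 1910 y [-8.3  9.3] 0.53 z [6.5 8.3]
  s 50 128 y [-6.5  9.2] 1.35 z [6.6 9.2]
17.2833 [-39.    1.2   5.1] [-1.50454417  0.0540597  -1.3515523 ]
```

View pics/b6_wrist.png

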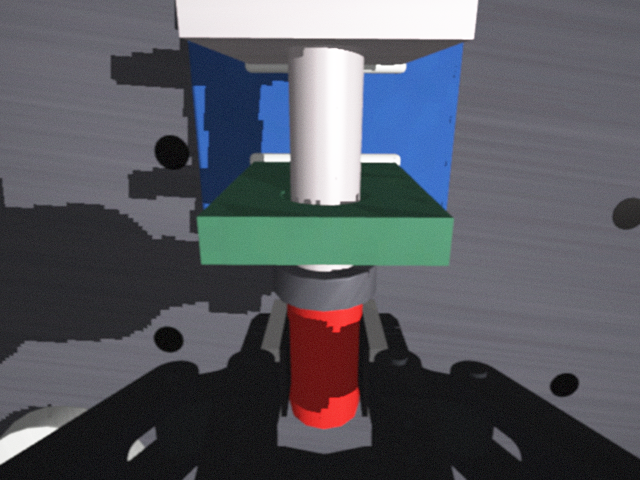

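The collar at (325,285) is about 7 mm short of the green lug, and forces are tiny. I'll creep in.

move_arm:
  deltas:
    - [[-0.05,-0.0064,0],[0,0,0]]
    - [[-0.05,-0.0064,0],[0,0,0]]
    - [[-0.05,-0.0064,0],[0,0,0]]
    - [[-0.05,-0.0064,0],[0,0,0]]
    - [[-0.04,-0.005,0],[0,0,0]]
    - [[-0.04,-0.005,0],[0,0,0]]
    - [[0,0,0],[0,0,0]]
    - [[0,0,0],[0,0,0]]

```text
t: 17.95
ee_pos: [0.6162, 0.076, 0.0856]
ee_rot: [[-0.99, -0.133, 0.051], [-0.133, 0.991, 0.007], [-0.052, -0.0, -0.999]]
ft_force: [1.6, 0.3, -1.5]
gripper_width: 0.256
grasp_force: 78.3
```

move_arm:
  deltas:
    - [[-0.03,-0.004,0],[0,0,0]]
    - [[-0.03,-0.004,0],[0,0,0]]
    - [[0,0,0],[0,0,0]]
    - [[0,0,0],[0,0,0]]

```text
t: 18.28
ee_pos: [0.6147, 0.0758, 0.0856]
ee_rot: [[-0.99, -0.133, 0.051], [-0.133, 0.991, 0.007], [-0.052, -0.0, -0.999]]
ft_force: [1.5, -0.2, -0.7]
gripper_width: 0.257
grasp_force: 78.3
```

move_arm:
  deltas:
    - [[-0.03,-0.004,0],[0,0,0]]
    - [[-0.03,-0.004,0],[0,0,0]]
    - [[0,0,0],[0,0,0]]
    - [[0,0,0],[0,0,0]]

```text
t: 18.62
ee_pos: [0.6138, 0.0757, 0.0857]
ee_rot: [[-0.99, -0.133, 0.052], [-0.133, 0.991, 0.007], [-0.053, -0.0, -0.999]]
ft_force: [4.8, 0.1, -3.0]
gripper_width: 0.252
grasp_force: 78.4
```

```bash
python3 b.py b7 wrist|tail -3; python3 - <<'E'
import cv2; i=cv2.imread("pics/b7_wrist.png")[170:450,180:480]; cv2.imwrite("pics/b7c.png",cv2.resize(i,None,fx=2,fy=2))
E
```

```text
s 62 1157 y [-8.2  8.7] 0.26 z [6.8 8.4]
  s 68 270 y [-8.6  9.3] 0.31 z [5.7 8.2]
18.6667 [-30.4   1.3   5.7] [ 3.99110889 -0.2722846  -3.17852402]
```

View pics/b7c.png

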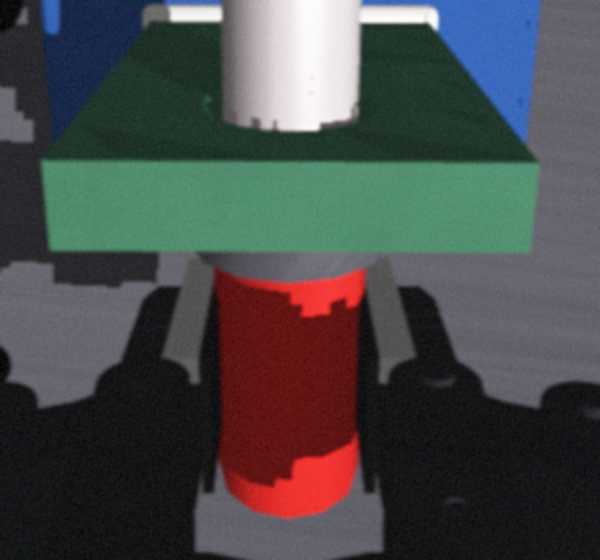

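move_arm:
  deltas:
    - [[-0.03,-0.004,0],[0,0,0]]
    - [[-0.03,-0.004,0],[0,0,0]]
    - [[0,0,0],[0,0,0]]
    - [[0,0,0],[0,0,0]]
    - [[0,0,0],[0,0,0]]

```text
t: 19.08
ee_pos: [0.6137, 0.0756, 0.0859]
ee_rot: [[-0.99, -0.133, 0.056], [-0.133, 0.991, 0.007], [-0.057, -0.0, -0.998]]
ft_force: [8.0, 1.1, -6.1]
gripper_width: 0.252
grasp_force: 78.5
```

The TCP has stalled while the force rises, so the collar is against the lug. I'll release and retreat upward.

move_arm:
  deltas:
    - [[0,0,0],[0,0,0]]
    - [[0,0,0],[0,0,0]]
    - [[0,0,0],[0,0,0]]
    - [[0,0,0],[0,0,0]]
    - [[0,0,0],[0,0,0]]
    - [[0,0,0],[0,0,0]]
    - [[0,0,0],[0,0,0]]
    - [[0,0,0],[0,0,0]]
    - [[0,0,0],[0,0,0]]
  claw: 0

```text
t: 19.83
ee_pos: [0.6118, 0.0754, 0.0856]
ee_rot: [[-0.99, -0.133, 0.051], [-0.133, 0.991, 0.007], [-0.052, -0.0, -0.999]]
ft_force: [0.8, -0.2, 0.1]
gripper_width: 0.999
grasp_force: 0.0
```

move_arm:
  deltas:
    - [[0,0,0.3],[0,0,0]]
    - [[0,0,0.6],[0,0,0]]
    - [[0,0,0.6],[0,0,0]]
    - [[0,0,0.6],[0,0,0]]
    - [[0.5,0.06,0.6],[0,0,0]]
    - [[0.5,0.06,0.4],[0,0,0]]
    - [[0.5,0.06,0],[0,0,0]]
    - [[0,0,0],[0,0,0]]
    - [[0,0,0],[0,0,0]]

```text
t: 20.58
ee_pos: [0.6494, 0.0799, 0.1633]
ee_rot: [[-0.99, -0.133, 0.051], [-0.133, 0.991, 0.007], [-0.051, -0.0, -0.999]]
ft_force: [0.2, 0.0, -0.0]
gripper_width: 1.003
grasp_force: 0.0
```

```bash
python3 b.py b8 wrist; python3 - <<'E'
from h import *
M=np.array([.5834,.0730,.08]); y=np.radians(187.35); d=np.array([np.cos(y),np.sin(y),0]); n=np.array([-d[1],d[0],0])
c=camera("wrist");P=cloud(c);hsv=cv2.cvtColor(c["image"],cv2.COLOR_BGR2HSV).astype(int)
L=np.stack([(P-M)@d,(P-M)@n,P[...,2]-.08],-1)*1e3
r=((hsv[...,0]<8)|(hsv[...,0]>172))&(hsv[...,1]>130)&(np.abs(L[...,1])<20)&(L[...,0]<0)&(L[...,0]>-100)
print(np.percentile(L[r],[.5,50,99.5],axis=0).round(1))
g=(hsv[...,0]>40)&(hsv[...,0]<95)&(hsv[...,1]>80)&(np.abs(L[...,0])<20)&(np.abs(L[...,1])<35)
print("green x",np.percentile(L[g][:,0],[1,50,99]).round(1),state()["ft_force"])
s=camera("side"); cv2.imwrite("pics/end.png",np.hstack([c["image"][:,150:500],cv2.resize(s["image"][150:300,180:360],(400,333)).copy() if 0 else cv2.copyMakeBorder(cv2.resize(s["image"][150:300,180:360],(400,333)),0,147,0,0,cv2.BORDER_CONSTANT)]))
E
```

```text
wrist plate z -66.3 mids [[-30.0, 0.6], [-14.0, 0.1], [2.0, 0.3], [18.0, 0.5], [34.0, 0.5], [50.0, 0.5]] mean 0.43448146828549555 xrange [-31.2  59.2]
  s -10 754 y [-13.5   9.5] -1.96 z [12.1 14.1]
  s -4 453 y [-13.5   9.3] -2.09 z [12.2 14.1]
  s 8 225 y [-8.5  9.5] 0.5 z [6.4 8.4]
  s 14 697 y [-8.8  9.5] 0.34 z [6.3 8.4]
  s 20 713 y [-8.7  9.4] 0.34 z [6.3 8.2]
  s 26 747 y [-8.6  9.4] 0.4 z [6.4 8.3]
  s 32 776 y [-8.7  9.8] 0.56 z [6.4 8.3]
  s 38 804 y [-8.7  9.7] 0.51 z [6.3 8.3]
  s 44 374 y [-9. 10.] 0.51 z [6.  8.2]
  s 50 13 y [-15.8  14.5] -0.62 z [-14.4 -13.6]
20.6333 [-65.7   1.5  82.8] [ 0.24638888 -0.51339855 -0.57917803]
[[-54.2 -11.2  -1.4]
 [-31.2   0.5   8.1]
 [-10.5  11.9  11.2]]
green x [ 0.3  6.2 12. ] [ 0.55039379 -0.16073345 -0.1687125 ]
```

View pics/end.png

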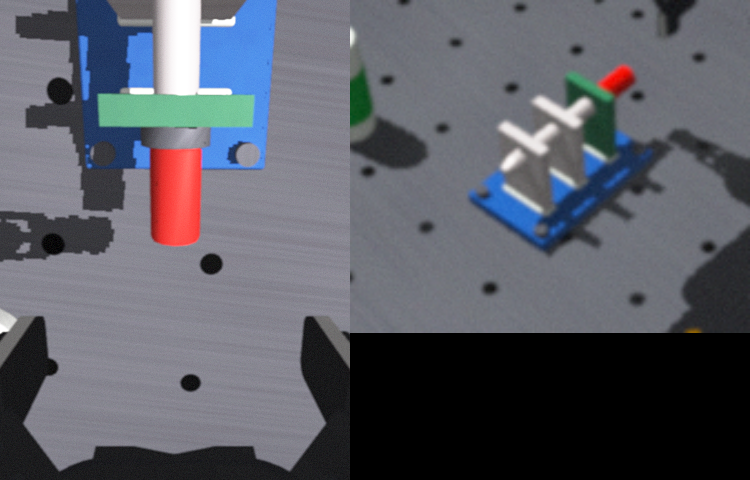

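The collar sits against the green lug: the handle runs from -10.5 to -54 mm, as expected when home. The nose is out of lug 3 and the jaws are clear, so I'm handing in.

```bash
python3 -c "
from rig import hand_in; print(hand_in())"
```

```text
the job is handed in; nothing more can be done
None
```

The shaft is through all three lugs with its collar home against the green lug, it has been let go with the arm clear, and the job was handed in at about 21 s; the hand-in returned no verdict.

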